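# Bring a resin beetle under the lens of a viewing box and put it on the light pad

### The arm

A 6-joint arm with a two-finger parallel gripper is mounted at the origin on the work surface. World frame = base frame: x ahead of the robot, y to its left, z up, the work surface at z = 0. Lengths are in mm, angles in degrees, forces in N, time in s.
With the tool pointing down it reaches from about 350 to 850 mm from the base axis. Payload 8.1 kg.
Tool frame: the origin (TCP) lies midway between the tips of the shut fingers; the grasp point (between the pads) lies 19 mm behind it; z points along the fingers, y is the direction in which the jaws open and shut (so a half turn about z gives the same grasp; the last joint's range is limited). The gripper opens to 85 mm and grips with 20 to 120 N. Pads are 22 mm wide; open, the fingers measure 114 mm over their backs; the gripper's body (76 mm by 85 mm) begins 54 mm behind the grasp point. The pads swing forward as they close: fully open they stand 13 mm farther back than shut.
Start: joints at [-73.247, 7.471, 85.268, -0, 87.261, -4.893], TCP at [221.346, -557.684, 231.292] pointing down, gripper open.
Joint ranges: [-169.43, 169.43], [-51.17, 129.36], [1.28, 143.12], [-76.62, 256.62], [0, 156.53], [-152.29, 152.29]. Speed limits (degrees/s): [136.94, 136.94, 159.86, 180, 180, 180].

### API

Orientations are given as [roll, pitch, yaw] about the fixed x, y, z axes, in that order (R = Rz(yaw) Ry(pitch) Rx(roll)).
In Python, from bench import r gives the robot as it stands.
- The arm moves only by the tool carry_out, never from a script. Its argument "increments" is a list of rows, each a list of 3 entries, a list of its own where there are three numbers: the shift along the tool's x, y, z in m, then the turn, a rotation vector about the tool's x, y, z in rad, then the closure, from 0 (fully open) to 1 (shut). A call has 1 to 12 rows; each row shifts and turns the pose as measured when the row begins, along the tool's axes as they then stand; what a row does not reach is not made up. A row lasts 1/10 s, in which the tool goes at most 50 mm and 8.59 degrees, less where a joint would pass 70% of its speed; a pose out of reach is approached as far as the arm can. A call with a gripper value outside its range is refused whole. The fingers move at their own pace and stop on an object; "newtons" is the grip in N (left out, the last holds). Time passes only in rows, so rows that do not move let the fingers close. It gives the time, the measured TCP pose, the force and the opening at its end, in the units of the state.
- r.sense(): the state, without advancing time (a new reading comes with each control period).
- r.snapshot(name): name is "scene" or "top" or "wrist"; returns a dict with "image" (384x512x3 uint8, blue, green, red), "vertical_fov" (degrees; the focal length in pixels is half the picture's height over the tangent of half this angle, whatever the lens; pixels are square), "cx", "cy" (the principal point, pixels), "rvec" (rotation vector, rad) and "tvec" (3), from world to camera coordinates, as OpenCV has them. Camera axes: x right, y down, z forward; pixel columns grow to the right and rows downward; lengths in mm; the calibration is good to about 2 mm. A picture is of the moment at which its call begins. There is no depth.
- r.hand_in(): hands the job in, once; it reports no verdict.
The state is a dict: "time": time; "joint_pos": joint angles; "qd": joint speeds; "joint_efforts": joint torques, N m; "tool_pos": TCP position; "tcp_rot": TCP orientation; "ft_force": force on the tool from outside, world axes, zero at the start; "wrist_torque": the same for the moment, N m; "finger_gap": finger opening in mm.
Only numpy, scipy, OpenCV 4.12 (cv2) and the standard library are available. Lean on these libraries where they do the work, as an engineer would, in place of code of your own. Each camera call takes 0.05 s, during which the arm holds its last target.

### The job

Put the small round resin puck with the beetle into the uncovered end of the grey viewing box where the box stands. Then pick the box up and tip it, lens end down, to about 35 degrees, holding it there for at least a second so that the puck slides fully under the lens; never tip it beyond 60 degrees. Bring the box back level and lower it, without dropping it, onto the middle of the light pad, lengthways along the pad, and leave the other things where they are.

Things in the scene. Friction and masses are not known exactly. Their poses are not given: they have to be found in the camera images.
- puck_center (a point): Small upright round puck of clear resin with a white base and a dark beetle inside: 36 mm diameter, 24 mm high, about 30 g. The point is its centre, 12 mm above its underside; z is its axis. It slips on the floor of the viewing box once that is tipped past about 14 to 20 degrees.
- viewbox_center (a point): Grey open-topped viewing box, loose on the table: 176 mm long (x), 70 mm wide (y), walls 36 mm high and 4 mm thick, white floor. The point is the middle of its length and width, 18 mm above its underside. z is up, x runs lengthways to the uncovered end, -x to the lens end, which at the start points roughly towards the robot. It balances near its middle.
- viewbox_lens (a point): Centre of the round lens (black rim) on the box's clear cover; axes as the box. The cover lies on the walls over the lens end, 16 to 88 mm on the -x side of the box's middle, its top 40 mm (lens 45 mm) above the underside. The floor below is a well 3 mm deeper than the rest, from x = -84 to -26 mm, that keeps the puck there; 32 mm of room. The point is at x = -52 mm, 38 mm up.
- viewbox_opening (a point): Middle of the box's inner floor in the uncovered end, 34 mm on the +x side of the box's middle, 7 mm above its underside. The opening is 100 mm long by 62 mm wide inside. Tipping the box lens end down raises this end.
- lightpad_top (a point): Fixed flat light pad, aluminium frame and white face: 220 mm long (x), 120 mm wide (y), 10 mm thick. The point is the middle of its upper face, 10 mm above the table.
- puck: The round puck as a body; origin at the centre of its underside.
- viewbox: The viewing box as a body, about 180 g; origin at the centre of its underside, axes as above. It can be held across its 70 mm width at its middle.
- square_block_center (a point): Bystander: square clear resin block with a beetle, 40 x 40 x 24 mm; the point is its centre.
- wide_disc_center (a point): Bystander: wide flat clear resin disc with a beetle, 58 mm diameter, 12 mm high; the point is its centre.
- tube_a_center (a point): Bystander: clear pointed specimen tube standing on its red cap, 38 mm wide, 98 mm high; the point is 50 mm up its axis.
- tube_b_center (a point): Bystander: a second such tube.
- jar_center (a point): Bystander: closed glass jar with black lid, 76 mm diameter, 106 mm high; the point is its centre.
- tape_ring_center (a point): Bystander: white plastic ring lying flat, 72 mm diameter, 14 mm high; the point is its centre.
There are look-alikes about, which are no part of the job. What is shaped like the puck but yellow is not meant.

How it is judged (in metres and radians):
On the way, in this order (a step that is already met when the one before it is completed fails the run):
1. the puck lies released in the uncovered end of the level box, which still stands at its place (x of puck_center in the frame of viewbox_center between -0.088 and 0.088 m and y of puck_center in the frame of viewbox_center between -0.035 and 0.035 m and z of puck_center in the frame of viewbox_center between -0.016 and 0.016 m and x of puck_center in the frame of viewbox_center above 0 m and angle between viewbox_center's own z axis and vertical below 0.06 rad and distance of viewbox_center from where it was at the start of the episode below 0.03 m and contact force between the fingers and puck below 0.05 N), for 0.2 s.
2. the box, off the table, is held tipped lens end down at 35 degrees (27 to 43) for a second, with the puck fully under the lens (x of puck_center in the frame of viewbox_center between -0.088 and 0.088 m and y of puck_center in the frame of viewbox_center between -0.035 and 0.035 m and z of puck_center in the frame of viewbox_center between -0.016 and 0.016 m and x of puck_center in the frame of viewbox_center below -0.036 m and angle between viewbox_center's own x axis and vertical between 0.82 and 1.1 rad and angle between viewbox_center's own z axis and vertical below 0.8 rad and height (world z) of viewbox_center above 0.06 m), for 1 s.
3. the box is lowered level onto the light pad while still between the fingers (within 8 mm of standing) (horizontal distance between viewbox_center and lightpad_top below 0.03 m and angle between the x axis of viewbox_center and the x axis of lightpad_top, either way round below 0.3 rad and angle between viewbox_center's own z axis and vertical below 0.06 rad and z of viewbox_center in the frame of lightpad_top below 0.026 m and contact force between the fingers and viewbox above 0.5 N), for 0.05 s.
At the end, for the whole second after the job is handed in: The viewing box stands level (within 3.4 degrees) on the light pad, its middle within 30 mm of the pad's middle, its length within 17 degrees of the pad's, either way round; the puck lies in it fully under the cover (centre 20 mm or more inside the cover's edge); both at rest (horizontal distance between viewbox_center and lightpad_top below 0.03 m and angle between the x axis of viewbox_center and the x axis of lightpad_top, either way round below 0.3 rad and angle between viewbox_center's own z axis and vertical below 0.06 rad and z of viewbox_center in the frame of lightpad_top between 0.014 and 0.022 m and x of puck_center in the frame of viewbox_center between -0.088 and 0.088 m and y of puck_center in the frame of viewbox_center between -0.035 and 0.035 m and z of puck_center in the frame of viewbox_center between -0.016 and 0.016 m and x of puck_center in the frame of viewbox_center below -0.036 m and linear speed of viewbox below 0.02 m/s and linear speed of puck below 0.03 m/s); the robot touches nothing.
It fails at once if the box is tipped beyond 60 degrees (angle between viewbox_center's own z axis and vertical above 1.047 rad).
It fails at once if one of the other loose things (square block, wide disc, tubes, jar, white ring) is moved by more than 30 mm (distance of any of square_block_center, wide_disc_center, tube_a_center, tube_b_center, jar_center, tape_ring_center from where it was at the start of the episode above 0.03 m).
It also fails if it takes over 72 s, if anything falls off the work surface, if the arm or the gripper's body presses on something with over 40 N, if the wrist force passes 120 N, or if a joint passes its speed limit or range.

## Working session

There is one attempt and no reset: what is moved stays moved. The work goes in short steps, Python scripts to look and compute and a tool call to move; the robot and the scene stay as the last step left them, time stands still between calls to the robot, and variables do not carry over. Pictures are saved under pics/ and viewed, and the job is handed in when it is done.

Besides the shell and the picture viewer there is one more tool, called as name(argument=value, ...), one argument or row to a line, values as JSON. carry_out: Moves the arm, as the interface text tells. Its arguments: {"type":"object","properties":{"increments":{"type":"array"},"newtons":{"type":"number"}},"required":["increments"]}

```bash
ls; mkdir -p pics; cat > h.py <<'E'
import numpy as np,cv2
from bench import r
from scipy.spatial.transform import Rotation as Ro
def snap(n,f=None):
    s=r.snapshot(n)
    if f: cv2.imwrite('pics/'+f,s['image'])
    im=s['image'];F=im.shape[0]/2/np.tan(np.radians(s['vertical_fov'])/2)
    s['K']=np.array([[F,0,s['cx']],[0,F,s['cy']],[0,0,1]])
    s['R']=cv2.Rodrigues(np.array(s['rvec'],float))[0];s['t']=np.array(s['tvec'],float).ravel()
    return s
def plane(s,uv,z):
    uv=np.atleast_2d(np.array(uv,float))
    d=np.c_[uv,np.ones(len(uv))]@np.linalg.inv(s['K']).T@s['R']
    c=-s['R'].T@s['t']
    return c+d*((z-c[2])/d[:,2])[:,None]
def proj(s,P):
    p=(np.atleast_2d(P)@s['R'].T+s['t'])@s['K'].T
    return p[:,:2]/p[:,2:]
E
python3 - <<'E'
from h import *
for n in ['scene','top','wrist']:
    s=snap(n,n+'0.png'); print(n,-s['R'].T@s['t'],s['R'][2],s['K'][0,0],{k:v for k,v in s.items() if k not in('image','K','R','t')})
print(r.sense())
E
```

```text
pics
scene [ 950.92726197 -624.14638229  614.10618545] [-0.4001693   0.64273332 -0.65326749] 359.1343252387986 {'vertical_fov': 56.259604840029816, 'cx': 250.6885181524864, 'cy': 197.89237554876544, 'rvec': array([ 2.2118762 ,  0.6298432 , -0.29051785]), 'tvec': array([-477.79667692, -208.52662123, 1182.86717549])}
top [ 416.96052405  -82.55417066 1485.75240923] [ 0.11141347 -0.01282993 -0.99369132] 493.52243491492004 {'vertical_fov': 42.51605797800181, 'cx': 251.11563960661854, 'cy': 203.03217585862302, 'rvec': array([ 2.18533057, -2.15529446,  0.13599274]), 'tvec': array([-109.32511108,  578.3805692 , 1428.86508408])}
wrist [ 296.31687971 -528.48939714  371.92528552] [-0.28926453 -0.1125844  -0.95060548] 284.382085898465 {'vertical_fov': 68.05035118431682, 'cx': 258.53665826838966, 'cy': 193.82350601825286, 'rvec': array([-2.37402871,  1.61324324,  0.25894333]), 'tvec': array([-599.75893011,  -38.70729603,  379.76851512])}
{'time': 0.15, 'joint_pos': array([-7.32443614e+01,  7.50585348e+00,  8.53136032e+01,  8.00861248e-05,
        8.72605117e+01, -4.89326206e+00]), 'qd': array([-0.04726026, -0.07783735, -0.24308215, -0.03550414,  0.02989557,
        0.03207112]), 'joint_efforts': array([-3.15468424e-04, -5.70062578e+01, -5.01156914e+01, -2.94456013e-04,
        9.66542051e-03, -1.17518599e-05]), 'tool_pos': array([ 221.25302511, -557.28084251,  230.49113488]), 'tcp_rot': array([-1.79920330e+02, -6.90098263e-03,  2.16488920e+01]), 'ft_force': array([ 0.7547006 ,  0.4105211 , -0.00873871]), 'wrist_torque': array([ 0.01239191,  0.00861018, -0.02743028]), 'finger_gap': 85.44762415952103}
```

View pics/scene0.png

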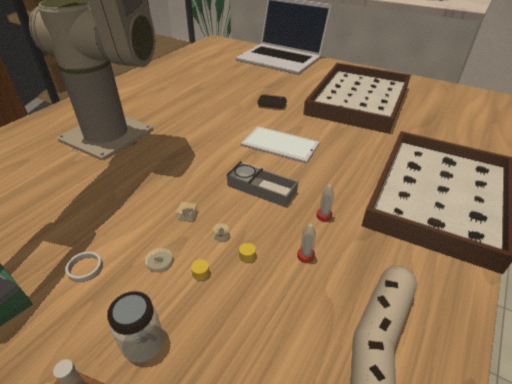

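View pics/top0.png

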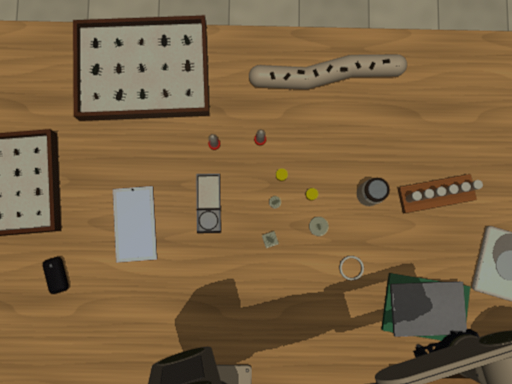

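View pics/wrist0.png

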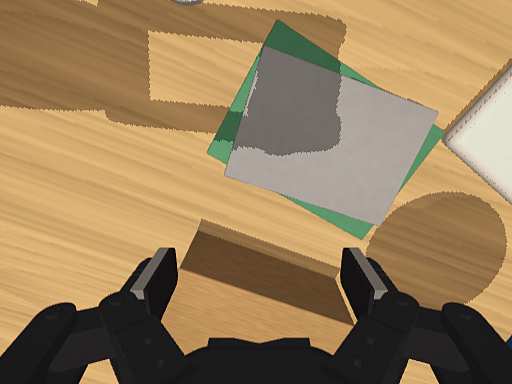

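The scene view shows the round puck at about (221,233), the square block at (187,212), the wide disc at (158,260), the box at (262,183) and the pad at (280,144). In the top view the puck is near (275,202), the box near (208,203) with its lens at (208,220), and the pad near (135,224). Next I'll zoom in and measure.

```bash
python3 - <<'E'
from h import *
s=snap('top');im=s['image']
c=cv2.resize(im[160:275,100:335],None,fx=3.4,fy=3.4,interpolation=cv2.INTER_CUBIC);cv2.imwrite('pics/topz.png',c)
s2=snap('scene');c=cv2.resize(s2['image'][120:280,140:340],None,fx=3.7,fy=3.7,interpolation=cv2.INTER_CUBIC);cv2.imwrite('pics/scz.png',c)
for n,uv,z in [('puck',(275,202),12),('block',(270,240),12),('wide',(318,226),6),('y1',(312,194),12),('y2',(282,174),12),('lens',(208,220),42),('tubeA',(214,142),40),('tubeB',(260,137),40),('box',(208,203),38),('pad',(135,224),10),('jar',(376,189),106)]:
    print(n,plane(s,uv,z).round(1))
for n,uv,z in [('puck',(221,233),12),('pad',(280,144),10)]: print(n,plane(s2,uv,z).round(1))
E
```

```text
puck [[ 586.4 -173.4   12. ]]
block [[ 472.1 -159.3   12. ]]
wide [[ 516.3 -303.7    6. ]]
y1 [[ 612.3 -284.9   12. ]]
y2 [[ 672.  -193.9   12. ]]
lens [[527.   24.4  42. ]]
tubeA [[760.8  12.   40. ]]
tubeB [[ 778.3 -125.2   40. ]]
box [[577.5  25.9  38. ]]
pad [[514.4 244.2  10. ]]
jar [[ 616.8 -453.6  106. ]]
puck [[ 589.2 -173.    12. ]]
pad [[523.  236.7  10. ]]
```

View pics/topz.png

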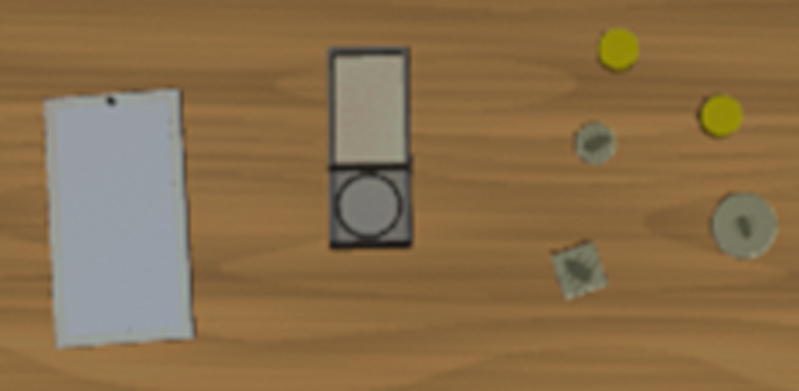

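View pics/scz.png

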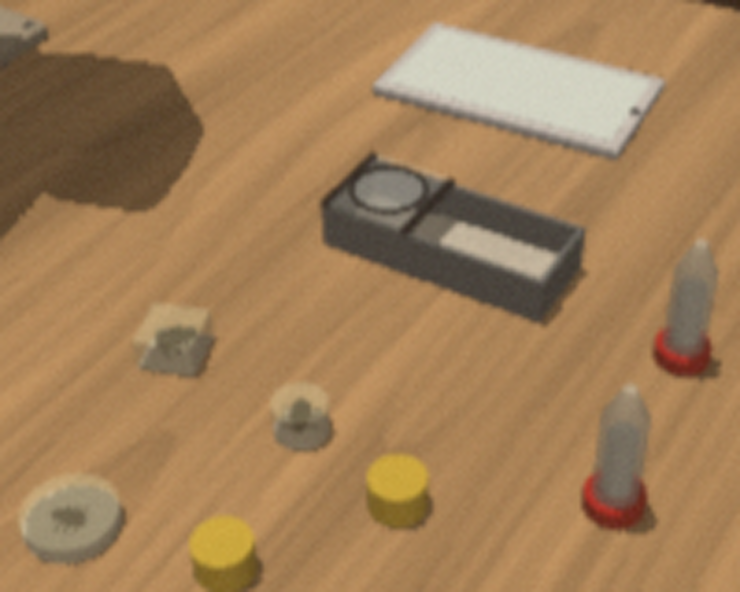

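```bash
python3 - <<'E'
from h import *
s=snap('top')
Z=lambda p:(np.array(p)+.5)/3.4-.5+[100,160]
b=np.vstack([plane(s,Z([(331,48),(408,48)]),36),plane(s,Z([(411,247),(331,247)]),40)])
def info(b):
    print(b.round(1).tolist(), 'ctr',b.mean(0).round(1)); d=(b[0]+b[1]-b[2]-b[3])/2; print('len',np.hypot(*d[:2]),'yaw',np.degrees(np.arctan2(d[1],d[0])),'wid',np.linalg.norm(b[0]-b[1]),np.linalg.norm(b[2]-b[3]))
info(b)
info(plane(s,Z([(45,101),(180,90),(193,339),(58,347)]),10))
print(plane(s,Z([(596,143)]),12),plane(s,Z([(368,206)]),45))
s=snap('scene');Z=lambda p:(np.array(p)+.5)/3.7-.5+[140,120]
print('puck top',plane(s,Z([(301,401)]),24),'base',plane(s,Z([(302,430)]),2))
info(plane(s,Z([(664,83),(437,25),(374,88),(618,150)]),10)[[1-1,3,2,1]])
print('box open corners',plane(s,Z([(582,233),(541,297)]),36))
print(plane(s,Z([(375,156),(323,207)]),40))
E
```

```text
[[664.6, 60.7, 36.0], [665.7, -6.6, 36.0], [491.6, -12.8, 40.0], [490.7, 55.9, 40.0]] ctr [578.1  24.3  38. ]
len 174.1313090383786 yaw 1.8176376396696032 wid 67.23418470409626 68.74620382567356
[[617.7, 314.5, 10.0], [629.3, 195.8, 10.0], [410.4, 176.8, 10.0], [402.0, 293.7, 10.0]] ctr [514.9 245.2  10. ]
len 218.2556554178017 yaw 5.230548024527673 wid 119.24703000929254 117.20626560818167
[[ 587.26286567 -173.20072967   12.        ]] [[526.0578871   24.54397493  45.        ]]
puck top [[ 587.2792338  -169.18908127   24.        ]] base [[ 589.0170185  -172.65715259    2.        ]]
[[622.0, 311.0, 10.0], [631.2, 200.2, 10.0], [417.0, 175.2, 10.0], [407.7, 293.9, 10.0]] ctr [519.5 245.1  10. ]
len 215.27903821505484 yaw 5.625162301245255 wid 111.18625247543413 119.05796153428341
box open corners [[666.74450116  59.15617365  36.        ]
 [673.98185848 -16.51090808  36.        ]]
[[495.67616628  56.59954728  40.        ]
 [498.45296075 -15.71629244  40.        ]]
```

carry_out(
  increments=[
    [[0.04,-0.0185,0.002],[0,0,0],0],
    [[0.04,-0.0185,0.002],[0,0,0],0],
    [[0.04,-0.0185,0.002],[0,0,0],0],
    [[0.04,-0.0185,0.002],[0,0,0],0],
    [[0.04,-0.0185,0.002],[0,0,0],0],
    [[0.04,-0.0185,0.002],[0,0,0],0],
    [[0.04,-0.0185,0.002],[0,0,0],0],
    [[0.04,-0.0185,0.002],[0,0,0],0],
    [[0.04,-0.0185,0.002],[0,0,0],0],
    [[0.04,-0.0185,0.002],[0,0,0],0],
    [[0.04,-0.0185,0.002],[0,0,0],0],
    [[0.04,-0.0185,0.002],[0,0,0],0],
  ],
  newtons=40,
)

```text
time: 1.55
tool_pos: [596.0, -165.5, 206.7]
tcp_rot: [179.7, -0.0, 21.0]
ft_force: [0.5, -0.5, 1.0]
finger_gap: 85.1
```

carry_out(
  increments=[
    [[0,0,0],[0,0,-0.136],0],
    [[0,0,0],[0,0,-0.136],0],
    [[0,0,0],[0,0,-0.136],0],
    [[0,0,0],[0,0,-0.136],0],
    [[0,0,0],[0,0,-0.136],0],
    [[0,0,0],[0,0,-0.136],0],
    [[0,0,0],[0,0,-0.136],0],
    [[0,0,0],[0,0,-0.136],0],
    [[0,0,0],[0,0,-0.136],0],
  ],
)

```text
time: 2.45
tool_pos: [600.0, -157.3, 204.6]
tcp_rot: [180.0, 0.1, 94.3]
ft_force: [-0.1, -0.1, -0.6]
finger_gap: 85.4
```

```bash
cat >> h.py <<'E'
def go(P,rpy):
    st=r.sense();R0=Ro.from_euler('xyz',st['tcp_rot'],degrees=True);R1=Ro.from_euler('xyz',rpy,degrees=True)
    print('t',st['time'],'pos',st['tool_pos'].round(1),'rot',st['tcp_rot'].round(1),'gap',round(st['finger_gap'],1),'F',st['ft_force'].round(1))
    print('shift mm',R0.inv().apply(np.array(P)-st['tool_pos']).round(1),'turn rad',(R0.inv()*R1).as_rotvec().round(3))
E
python3 - <<'E'
from h import *
go([588,-172,100],[180,0,91.8]); snap('wrist','w1.png'); print(r.sense()['joint_pos'].round(1))
E
```

```text
t 2.45 pos [ 600.  -157.3  204.6] rot [1.80e+02 1.00e-01 9.43e+01] gap 85.4 F [-0.1 -0.1 -0.6]
shift mm [-13.6 -13.1 104.6] turn rad [0.001 0.002 0.044]
[-19.4  11.3  83.9  -0.1  84.8 -24.2]
```

View pics/w1.png

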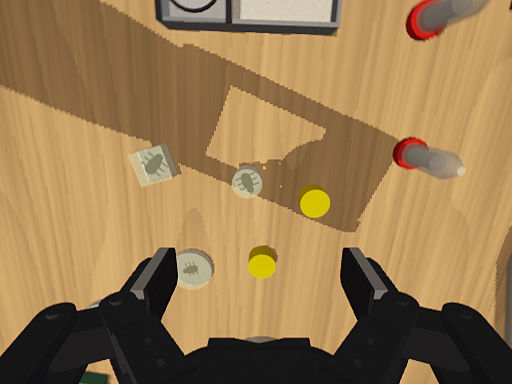

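The wrist view shows the puck at (247,182), the square block at (153,164), and the yellow decoys at (315,202) and (262,263). I'll measure the puck by its outline.

```bash
python3 - <<'E'
from h import *
s=snap('wrist');im=s['image']
cv2.imwrite('pics/w1z.png',cv2.resize(im[150:215,205:290],None,fx=8,fy=8,interpolation=cv2.INTER_CUBIC))
hsv=cv2.cvtColor(im,cv2.COLOR_BGR2HSV)
m=((hsv[...,1]<75)).astype(np.uint8)*255
n,l,st,c=cv2.connectedComponentsWithStats(m)
for i in range(1,n):
    if 150<st[i,4]<4000: print(st[i],c[i].round(1),plane(s,c[i],13).round(1))
print(-s['R'].T@s['t'])
print('top',plane(s,(247,181),24))
E
```

```text
[425   0  51  30 939] [449.4  13.2] [[781.2  22.4  13. ]]
[ 136  142   41   39 1015] [156.5 160.6] [[ 479.3 -155.7   13. ]]
[407 150  58  30 943] [435.3 163.9] [[ 810.1 -132.1   13. ]]
[233 165  29  28 609] [247.  178.7] [[ 587.9 -168.9   13. ]]
[594.3383025  -78.20791892 346.02965067]
top [[ 588.24924383 -168.71711318   24.        ]]
```

View pics/w1z.png

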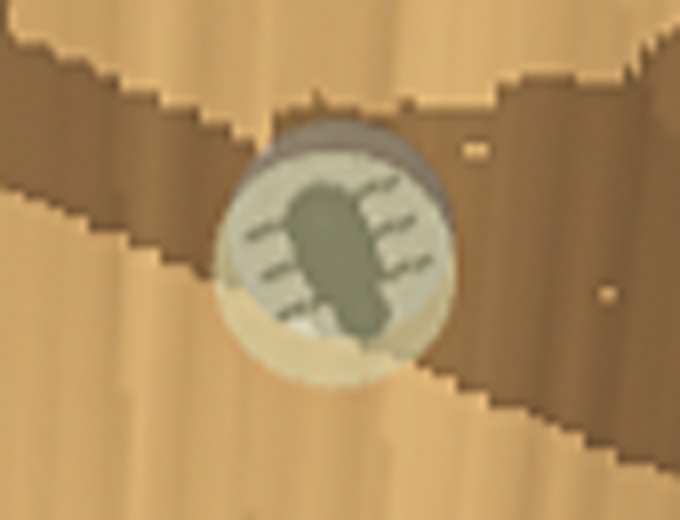

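carry_out(
  increments=[
    [[-0.007,-0.0065,0.02],[0,0,0.022],0.3],
    [[-0.006,-0.0065,0.03],[0,0,0.022],0.3],
    [[0,0,0.03],[0,0,0],0.3],
    [[0,0,0.03],[0,0,0],0.3],
    [[0,0,0.02],[0,0,0],0.3],
    [[0,0,0],[0,0,0],0.3],
  ],
)

```text
time: 3.15
tool_pos: [589.3, -172.4, 72.7]
tcp_rot: [179.7, 0.2, 89.8]
ft_force: [-0.1, 0.9, 0.4]
finger_gap: 59.8
```

```bash
python3 - <<'E'
from h import *
go([588,-171.5,2],[180,0,91.8]); snap('wrist','w2.png')
E
```

```text
t 3.15 pos [ 589.3 -172.4   72.7] rot [179.7   0.2  89.8] gap 59.8 F [-0.1  0.9  0.4]
shift mm [ 1.1 -1.7 70.7] turn rad [ 0.006  0.003 -0.035]
```

View pics/w2.png

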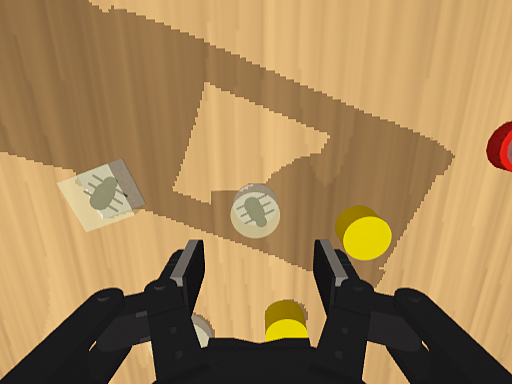

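Puck at (255,213), sitting between the finger lines. The right finger clears the yellow decoy at (363,233).

```bash
python3 - <<'E'
from h import *
s=snap('wrist'); print(plane(s,(255.5,213.5),24),proj(s,[[588,-171,24],[589,-172,12]]))
im=s['image'];cv2.imwrite('pics/w2z.png',cv2.resize(im[170:250,215:300],None,fx=7,fy=7))
E
```

```text
[[ 589.17610457 -171.34652127   24.        ]] [[253.87629962 213.06670052]
 [255.33248121 208.3563549 ]]
```

View pics/w2z.png

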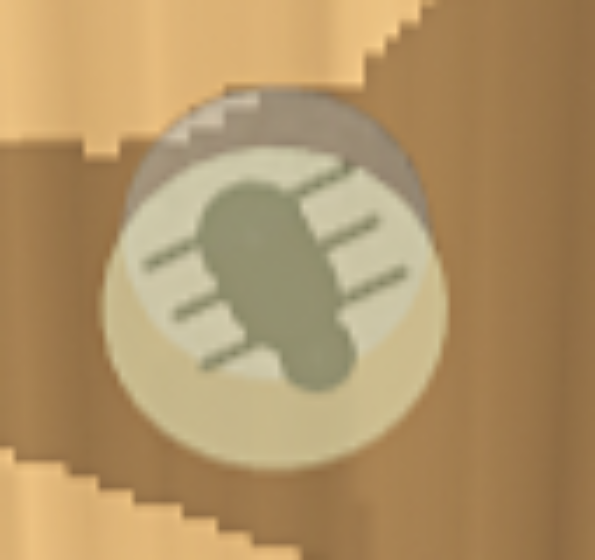

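carry_out(
  increments=[
    [[0.001,-0.0013,0.025],[0,0,-0.035],0.3],
    [[0,0,0.02],[0,0,0],0.3],
    [[0,0,0.015],[0,0,0],0.3],
    [[0,0,0.008],[0,0,0],0.3],
    [[0,0,0],[0,0,0],0.3],
    [[0,0,0],[0,0,0],0.3],
  ],
)

```text
time: 3.85
tool_pos: [599.2, -175.4, 17.8]
tcp_rot: [178.5, 0.7, 91.6]
ft_force: [-0.8, 0.4, 0.5]
finger_gap: 59.9
```

```bash
python3 - <<'E'
from h import *
go([588,-171.5,2],[180,0,91.8]); snap('wrist','w3.png')
E
```

```text
t 3.85 pos [ 599.2 -175.4   17.8] rot [178.5   0.7  91.6] gap 59.9 F [-0.8  0.4  0.5]
shift mm [  4.4 -11.5  15.4] turn rad [ 0.026  0.012 -0.003]
```

View pics/w3.png

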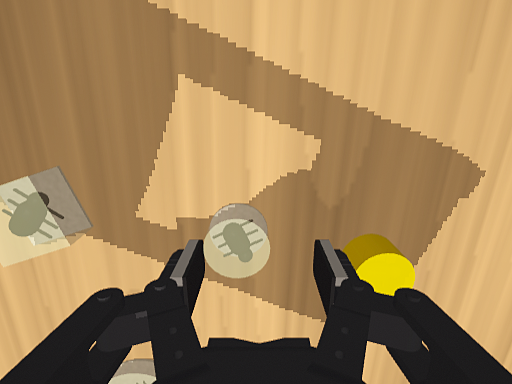

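The tool drifted 11 mm in +x on the way down, so I'll correct that before closing. The puck at (237,247) hasn't been touched.

carry_out(
  increments=[
    [[0.002,-0.006,0],[0.013,0.006,0],0.3],
    [[0.002,-0.0055,0],[0.013,0.006,0],0.3],
    [[0,0,0],[0,0,0],0.3],
  ],
)

```text
time: 4.2
tool_pos: [588.0, -171.9, 19.9]
tcp_rot: [180.0, 0.0, 91.6]
ft_force: [0.8, 0.5, -0.2]
finger_gap: 59.6
```

```bash
python3 - <<'E'
from h import *
go([588,-171.5,2],[180,0,91.8])
E
```

```text
t 4.2 pos [ 588.  -171.9   19.9] rot [180.    0.   91.6] gap 59.6 F [ 0.8  0.5 -0.2]
shift mm [ 0.4  0.  17.9] turn rad [ 0.     0.    -0.003]
```

carry_out(
  increments=[
    [[0,0,0.009],[0,0,0],0.3],
    [[0,0,0.007],[0,0,0],0.3],
    [[0,0,0],[0,0,0],0.3],
  ],
)

```text
time: 4.5
tool_pos: [588.2, -172.1, 3.1]
tcp_rot: [179.9, 0.0, 91.6]
ft_force: [-0.3, -0.3, -0.0]
finger_gap: 59.9
```

```bash
python3 - <<'E'
from h import *
go([588,-171.5,2],[180,0,91.8]);snap('wrist','w4.png')
E
```

```text
t 4.5 pos [ 588.2 -172.1    3.1] rot [179.9   0.   91.6] gap 59.9 F [-0.3 -0.3 -0. ]
shift mm [ 0.6 -0.2  1.1] turn rad [ 0.001  0.    -0.004]
```

View pics/w4.png

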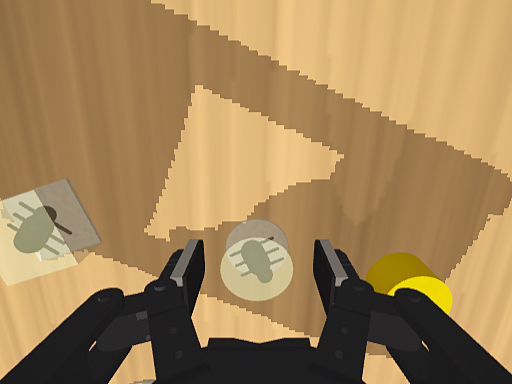

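The puck at (257,265) is centred between the pads. Closing.

carry_out(
  increments=[
    [[0,0,0],[0,0,0],0.9],
    [[0,0,0],[0,0,0],0.9],
    [[0,0,0],[0,0,0],0.9],
    [[0,0,0],[0,0,0],0.9],
    [[0,0,0],[0,0,0],0.9],
  ],
  newtons=30,
)

```text
time: 5.05
tool_pos: [588.6, -172.2, 3.6]
tcp_rot: [179.9, 0.0, 91.6]
ft_force: [-0.1, -0.3, -1.3]
finger_gap: 34.8
```

```bash
python3 - <<'E'
from h import *
go([588,-171.5,2],[180,0,91.8]);snap('wrist','w5.png')
E
```

```text
t 5.05 pos [ 588.6 -172.2    3.6] rot [179.9   0.   91.6] gap 34.8 F [-0.1 -0.3 -1.3]
shift mm [ 0.7 -0.6  1.6] turn rad [ 0.002  0.001 -0.003]
```

View pics/w5.png

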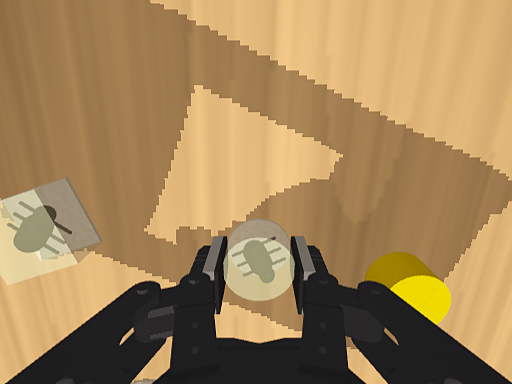

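The puck is between the pads with a gap of about 35 mm. Lifting.

carry_out(
  increments=[
    [[0,0,-0.01],[0,0,0],0.9],
    [[0,0,-0.025],[0,0,0],0.9],
    [[0,0,-0.03],[0,0,0],0.9],
    [[0,0,-0.03],[0,0,0],0.9],
    [[0,0,-0.01],[0,0,0],0.9],
    [[0,0,0],[0,0,0],0.9],
  ],
)

```text
time: 5.7
tool_pos: [587.6, -171.8, 113.8]
tcp_rot: [180.0, -0.0, 91.6]
ft_force: [0.0, 0.2, -0.7]
finger_gap: 35.0
```

```bash
python3 - <<'E'
from h import *
go([612,25.3,100],[180,0,91.8]);snap('wrist','w6.png')
E
```

```text
t 5.7 pos [ 587.6 -171.8  113.8] rot [180.   -0.   91.6] gap 35.0 F [ 0.   0.2 -0.7]
shift mm [196.4  29.9  13.8] turn rad [ 0.    -0.    -0.003]
```

View pics/w6.png

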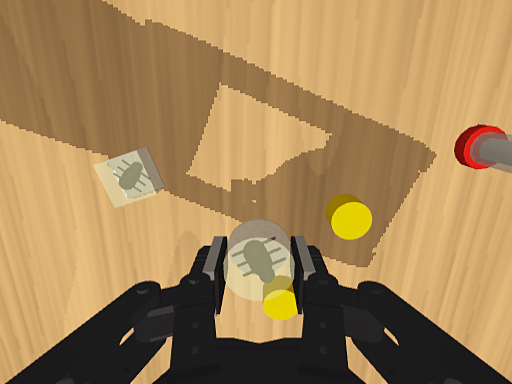

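Puck held firmly. Moving over the box's open end.

carry_out(
  increments=[
    [[0.02,0.003,0],[0,0,0],0.9],
    [[0.03,0.0045,0],[0,0,0],0.9],
    [[0.03,0.0045,0],[0,0,0],0.9],
    [[0.03,0.0045,0],[0,0,0],0.9],
    [[0.03,0.0045,0],[0,0,0],0.9],
    [[0.03,0.0045,0],[0,0,0],0.9],
    [[0.016,0.003,0],[0,0,0],0.9],
    [[0,0,0],[0,0,0],0.9],
  ],
)

```text
time: 6.55
tool_pos: [603.5, 21.1, 97.3]
tcp_rot: [-178.9, -0.2, 91.4]
ft_force: [-0.7, 0.5, -0.7]
finger_gap: 34.9
```

```bash
python3 - <<'E'
from h import *
go([612,25.5,70],[180,0,91.8]);snap('wrist','w7.png')
E
```

```text
t 6.55 pos [603.5  21.1  97.3] rot [-178.9   -0.2   91.4] gap 34.9 F [-0.7  0.5 -0.7]
shift mm [ 4.1  9.2 27.1] turn rad [-0.02  -0.003 -0.007]
```

View pics/w7.png

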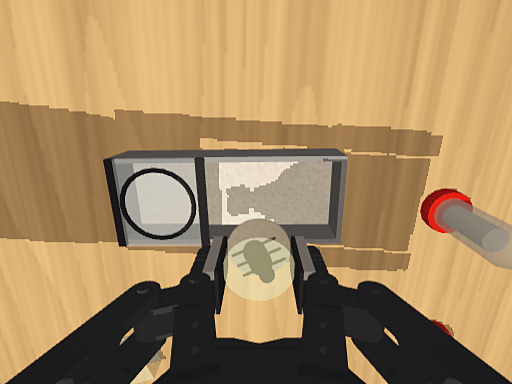

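The box sits behind the puck in this view: its right rim runs from (346,153) to (340,243), and the cover's edge strip from (200,157) to (207,247). I'll measure both.

```bash
python3 - <<'E'
from h import *
s=snap('wrist');im=s['image']
cv2.imwrite('pics/w7z.png',cv2.resize(im[140:260,95:355],None,fx=3,fy=3,interpolation=cv2.INTER_CUBIC))
print('open corners',plane(s,[(346,152),(341,243)],36).round(1)); print('strip',plane(s,[(200,157),(208,246)],40).round(1)); print('lens end',plane(s,[(109,159),(120,246)],40).round(1)); print('lens',plane(s,(158,204),45))
E
```

```text
open corners [[664.   66.4  36. ]
 [668.5  -5.5  36. ]]
strip [[560.5  60.7  40. ]
 [564.   -9.6  40. ]]
lens end [[495.1  57.5  40. ]
 [494.2 -12.   40. ]]
lens [[529.43131227  26.17127868  45.        ]]
```

View pics/w7z.png

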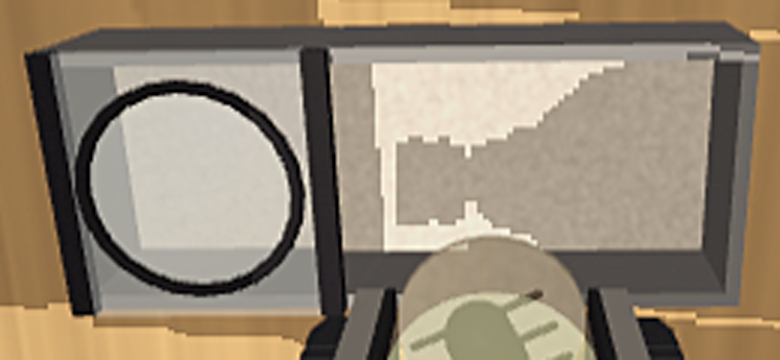

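carry_out(
  increments=[
    [[0.003,0.005,0.01],[-0.01,-0.001,-0.004],0.9],
    [[0.0025,0.005,0.015],[-0.01,-0.001,-0.004],0.9],
    [[0,0,0.01],[0,0,0],0.9],
    [[0,0,0],[0,0,0],0.9],
  ],
)

```text
time: 7.05
tool_pos: [613.5, 20.3, 59.2]
tcp_rot: [179.9, 0.1, 91.5]
ft_force: [-0.3, -0.0, 0.8]
finger_gap: 34.5
```

```bash
python3 - <<'E'
from h import *
go([613.5,27,35],[180,0,92.3]);snap('wrist','w8.png')
E
```

```text
t 7.05 pos [613.5  20.3  59.2] rot [1.799e+02 1.000e-01 9.150e+01] gap 34.5 F [-0.3 -0.   0.8]
shift mm [ 6.7  0.2 24.2] turn rad [ 0.002  0.001 -0.013]
```

View pics/w8.png

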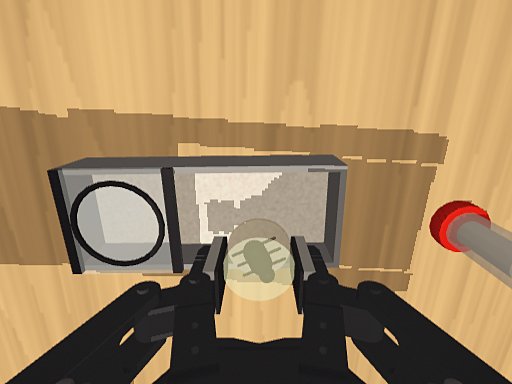

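carry_out(
  increments=[
    [[0.0065,0,0.003],[0,0,-0.01],0.9],
    [[0,0,0.009],[0,0,0],0.9],
    [[0,0,0],[0,0,0],0.9],
  ],
)

```text
time: 7.4
tool_pos: [614.4, 26.3, 48.2]
tcp_rot: [179.8, 0.1, 92.1]
ft_force: [-0.5, -0.2, -1.0]
finger_gap: 34.9
```

```bash
python3 - <<'E'
from h import *
go([613.5,26,13],[180,0,92.3]);s=snap('wrist','w9.png')
print(plane(s,[(346,166),(338,264)],36))
E
```

```text
t 7.4 pos [614.4  26.3  48.2] rot [1.798e+02 1.000e-01 9.210e+01] gap 34.9 F [-0.5 -0.2 -1. ]
shift mm [-0.3 -1.  35.2] turn rad [ 0.004  0.001 -0.004]
[[661.99410166  73.09091195  36.        ]
 [665.15902158  11.28569345  36.        ]]
```

View pics/w9.png

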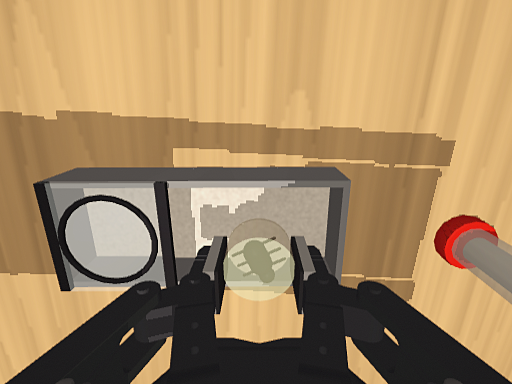

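carry_out(
  increments=[
    [[0,-0.001,0.012],[0.003,0,0],0.9],
    [[0,0,0.01],[0,0,0],0.9],
    [[0,0,0],[0,0,0],0.9],
  ],
)

```text
time: 7.75
tool_pos: [614.5, 26.4, 26.0]
tcp_rot: [179.8, 0.1, 92.1]
ft_force: [-0.3, -0.2, -0.1]
finger_gap: 34.5
```

```bash
python3 - <<'E'
from h import *
go([613.5,26,12.5],[180,0,92.3]);s=snap('wrist','w10.png')
E
```

```text
t 7.75 pos [614.5  26.4  26. ] rot [1.798e+02 1.000e-01 9.210e+01] gap 34.5 F [-0.3 -0.2 -0.1]
shift mm [-0.4 -1.1 13.5] turn rad [ 0.003  0.002 -0.003]
```

View pics/w10.png

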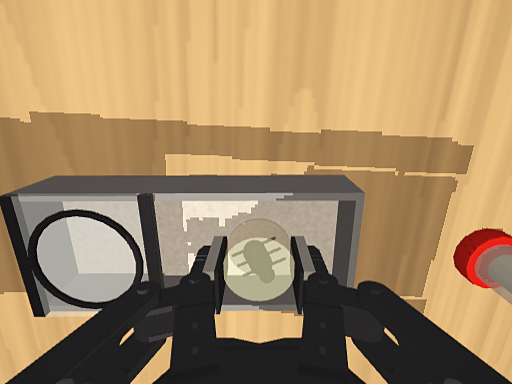

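carry_out(
  increments=[
    [[0,-0.001,0.007],[0.003,0,0],0.9],
    [[0,0,0.0045],[0,0,0],0.9],
    [[0,0,0],[0,0,0],0.9],
  ],
)

```text
time: 8.1
tool_pos: [613.9, 26.3, 14.3]
tcp_rot: [180.0, 0.1, 92.1]
ft_force: [-0.6, 0.5, -1.1]
finger_gap: 34.9
```

```bash
python3 - <<'E'
from h import *
go([613.5,26,11.5],[180,0,92.3]);s=snap('wrist','w11.png')
E
```

```text
t 8.1 pos [613.9  26.3  14.3] rot [1.80e+02 1.00e-01 9.21e+01] gap 34.9 F [-0.6  0.5 -1.1]
shift mm [-0.3 -0.4  2.8] turn rad [ 0.001  0.002 -0.003]
```

View pics/w11.png

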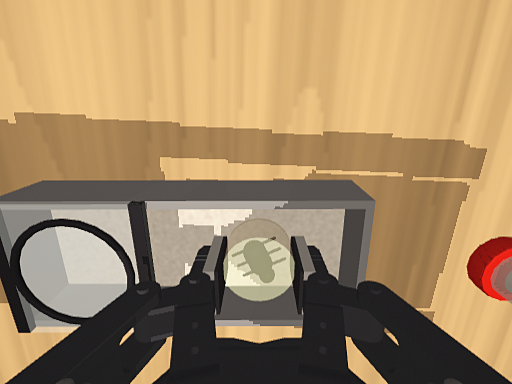

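carry_out(
  increments=[
    [[0,0,0.003],[0,0,0],0.9],
    [[0,0,0],[0,0,0],0.9],
    [[0,0,0],[0,0,0],0.45],
    [[0,0,0],[0,0,0],0.45],
    [[0,0,0],[0,0,0],0.45],
  ],
)

```text
time: 8.65
tool_pos: [614.9, 26.3, 12.3]
tcp_rot: [179.8, 0.1, 92.1]
ft_force: [-0.2, -0.4, -0.2]
finger_gap: 47.0
```

```bash
python3 - <<'E'
from h import *
go([613.5,26,100],[180,0,92.3]);s=snap('wrist','w12.png')
E
```

```text
t 8.65 pos [614.9  26.3  12.3] rot [1.798e+02 1.000e-01 9.210e+01] gap 47.0 F [-0.2 -0.4 -0.2]
shift mm [ -0.4  -1.1 -87.7] turn rad [ 0.003  0.002 -0.003]
```

View pics/w12.png

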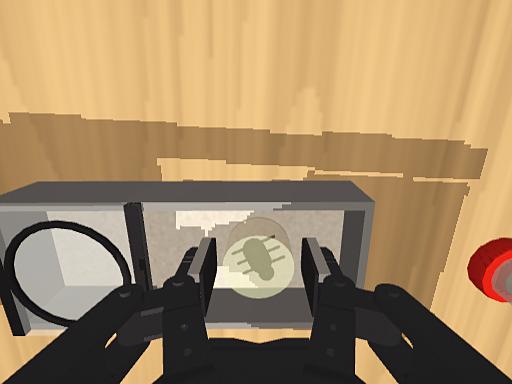

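The puck is released in the open end, with both fingers clear of it. Going up.

carry_out(
  increments=[
    [[0,0,-0.012],[0,0,0],0.45],
    [[0,0,-0.015],[0,0,0],0.45],
    [[0,0,-0.02],[0,0,0],0.45],
    [[0,0,-0.025],[0,0,0],0.45],
    [[0,0,-0.03],[0,0,0],0.45],
    [[0,0,-0.03],[0,0,0],0.0],
    [[0,0,0],[0,0,0],0.0],
  ],
  newtons=70,
)

```text
time: 9.4
tool_pos: [615.3, 26.5, 157.6]
tcp_rot: [179.6, 0.1, 92.1]
ft_force: [0.9, -0.1, 1.1]
finger_gap: 74.2
```

```bash
python3 - <<'E'
from h import *
go([580,25.5,140],[180,0,92.3]);s=snap('wrist','w13.png');s=snap('scene');print(r.sense()['joint_pos'].round(1))
cv2.imwrite('pics/s13.png',cv2.resize(s['image'][120:280,140:340],None,fx=3.7,fy=3.7,interpolation=cv2.INTER_CUBIC))
E
```

```text
t 9.4 pos [615.3  26.5 157.6] rot [1.796e+02 1.000e-01 9.210e+01] gap 74.2 F [ 0.9 -0.1  1.1]
shift mm [  0.3 -35.4  17.4] turn rad [ 0.007  0.002 -0.003]
[-2.2 12.2 88.2 -0.1 79.5 -4.3]
```

View pics/w13.png

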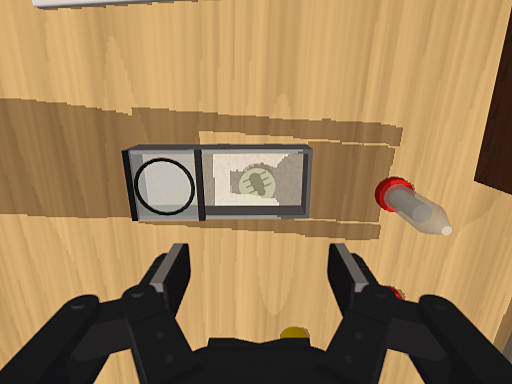

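View pics/s13.png

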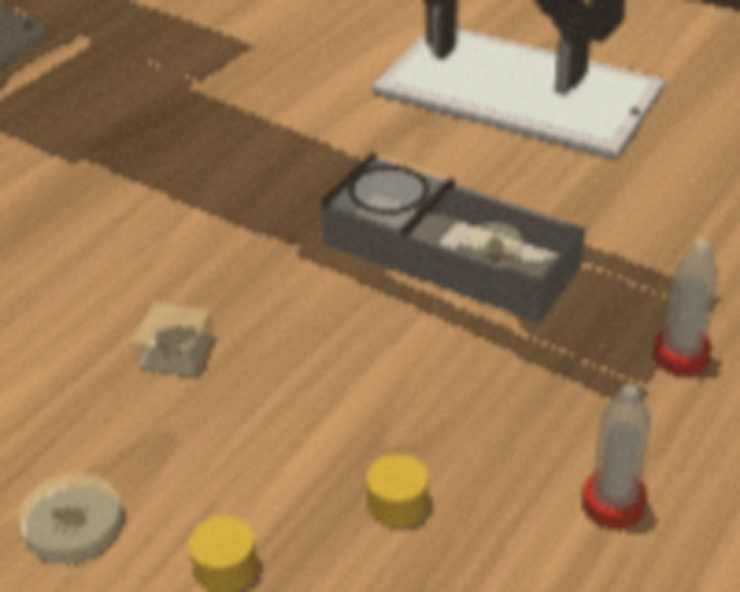

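The box hasn't moved, and the puck lies in the open end at (257,183) in the wrist view. Now I'll turn the tool a quarter turn to grip across the width.

carry_out(
  increments=[
    [[0,0,0],[0,0,0.142],0],
    [[0,0,0],[0,0,0.142],0],
    [[0,0,0],[0,0,0.142],0],
    [[0,0,0],[0,0,0.142],0],
    [[0,0,0],[0,0,0.142],0],
    [[0,0,0],[0,0,0.142],0],
    [[0,0,0],[0,0,0.142],0],
    [[0,0,0],[0,0,0.142],0],
    [[0,0,0],[0,0,0.142],0],
    [[0,0,0],[0,0,0.142],0],
    [[0,0,0],[0,0,0.142],0],
    [[0,0,0],[0,0,0],0],
  ],
)

```text
time: 10.7
tool_pos: [601.3, 27.0, 137.7]
tcp_rot: [179.9, 1.5, -1.0]
ft_force: [-0.3, -0.2, 0.9]
finger_gap: 85.4
```

```bash
python3 - <<'E'
from h import *
go([579,25.5,100],[180,0,2.3]);s=snap('wrist','w14.png');print(r.sense()['joint_pos'].round(1))
E
```

```text
t 10.7 pos [601.3  27.  137.7] rot [179.9   1.5  -1. ] gap 85.4 F [-0.3 -0.2  0.9]
shift mm [-21.3   1.8  38.2] turn rad [ 0.     0.027 -0.058]
[-2.3 12.7 89.4 -0.1 79.5 88.5]
```

View pics/w14.png

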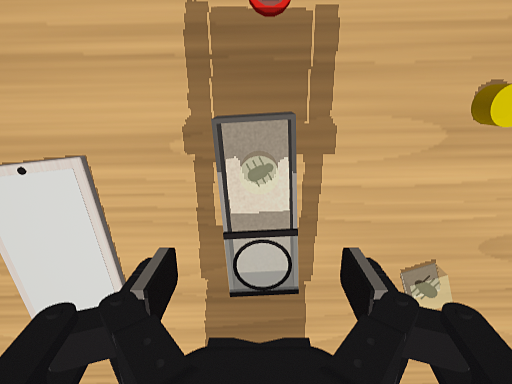

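Wrist view: box rim corners at (213,118) and (295,112), cover strip from (223,236) to (298,231), lens end from (230,296) to (299,291). The box sits between the open fingers.

```bash
python3 - <<'E'
from h import *
s=snap('wrist')
a=plane(s,[(213,118),(295,112)],36);b=plane(s,[(223,235),(298,231)],40);c=plane(s,[(230,296),(299,292)],40)
for v in(a,b,c): print(v[:,:2].round(1).tolist(),v.mean(0).round(1),np.hypot(*(v[0]-v[1])[:2]).round(1), 'yaw',np.degrees(np.arctan2(v[0][1]-v[1][1],v[0][0]-v[1][0])).round(1)-90)
im=s['image'];cv2.imwrite('pics/w14z.png',cv2.resize(im[100:305,200:310],None,fx=2.9,fy=2.9,interpolation=cv2.INTER_CUBIC))
E
```

```text
[[666.3, 63.1], [670.1, -4.1]] [668.2  29.5  36. ] 67.3 yaw 3.200000000000003
[[560.8, 60.3], [564.0, -9.5]] [562.4  25.4  40. ] 69.9 yaw 2.5999999999999943
[[491.5, 57.1], [495.4, -12.8]] [493.4  22.1  40. ] 69.9 yaw 3.200000000000003
```

View pics/w14z.png

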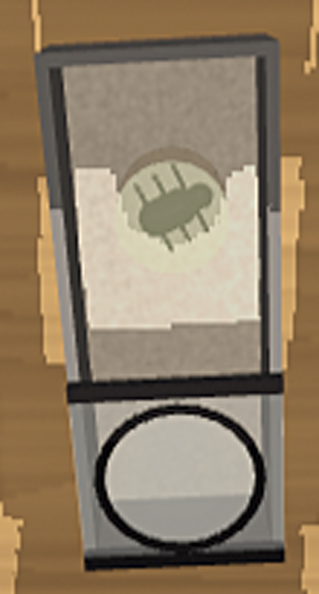

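carry_out(
  increments=[
    [[-0.01,0.0007,0],[0,0.013,-0.032],0],
    [[-0.01,0.0007,0],[0,0.013,-0.032],0],
    [[0,0,0.02],[0,0,0],0],
    [[0,0,0.02],[0,0,0],0],
    [[0,0,0],[0,0,0],0],
  ],
)

```text
time: 11.3
tool_pos: [580.2, 25.4, 96.6]
tcp_rot: [-180.0, 0.0, 4.4]
ft_force: [-0.1, -0.4, -0.6]
finger_gap: 85.0
```

```bash
python3 - <<'E'
from h import *
go([580.5,26,55],[180,0,2.7])
E
```

```text
t 11.3 pos [580.2  25.4  96.6] rot [-180.     0.     4.4] gap 85.0 F [-0.1 -0.4 -0.6]
shift mm [ 0.3 -0.6 41.6] turn rad [-0.    0.    0.03]
```

carry_out(
  increments=[
    [[0,0,0.015],[0,0,0.03],0],
    [[0,0,0.015],[0,0,0],0],
    [[0,0,0.01],[0,0,0],0],
    [[0,0,0],[0,0,0],0],
  ],
)

```text
time: 11.7
tool_pos: [580.8, 25.4, 54.6]
tcp_rot: [-180.0, -0.0, 2.8]
ft_force: [0.4, -0.7, 0.1]
finger_gap: 85.6
```

```bash
python3 - <<'E'
from h import *
go([580.5,26,20],[180,0,2.7]);snap('wrist','w15.png')
E
```

```text
t 11.7 pos [580.8  25.4  54.6] rot [-180.    -0.     2.8] gap 85.6 F [ 0.4 -0.7  0.1]
shift mm [-0.3 -0.6 34.6] turn rad [-0.    -0.001  0.002]
```

View pics/w15.png

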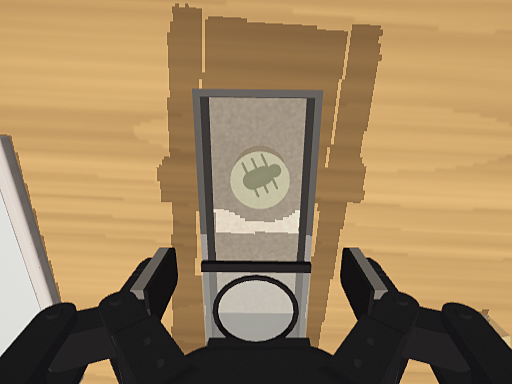

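The box is centred between the fingers (rim 193–323, finger midpoint 258). Descending.

carry_out(
  increments=[
    [[0,0,0.012],[0,0,0],0],
    [[0,0,0.012],[0,0,0],0],
    [[0,0,0],[0,0,0],0],
  ],
)

```text
time: 12.05
tool_pos: [582.5, 25.3, 30.7]
tcp_rot: [180.0, -0.2, 2.8]
ft_force: [-0.2, 0.5, 0.1]
finger_gap: 85.3
```

```bash
python3 - <<'E'
from h import *
go([580.5,26,2],[180,0,2.7])
E
```

```text
t 12.05 pos [582.5  25.3  30.7] rot [180.   -0.2   2.8] gap 85.3 F [-0.2  0.5  0.1]
shift mm [-2.1 -0.8 28.7] turn rad [ 0.    -0.004  0.002]
```

carry_out(
  increments=[
    [[-0.002,-0.0008,0.01],[0,-0.004,0],0],
    [[0,0,0.012],[0,0,0],0],
    [[0,0,0.006],[0,0,0],0],
    [[0,0,0],[0,0,0],0],
  ],
)

```text
time: 12.45
tool_pos: [580.2, 26.1, -0.0]
tcp_rot: [180.0, 0.0, 2.8]
ft_force: [-0.5, 0.0, -0.9]
finger_gap: 85.5
```

```bash
python3 - <<'E'
from h import *
go([580.5,26,1],[180,0,2.7]);snap('wrist','w16.png');snap('scene','s16.png')
E
```

```text
t 12.45 pos [580.2  26.1  -0. ] rot [180.    0.    2.8] gap 85.5 F [-0.5  0.  -0.9]
shift mm [ 0.3  0.1 -1. ] turn rad [0.    0.001 0.002]
```

View pics/w16.png

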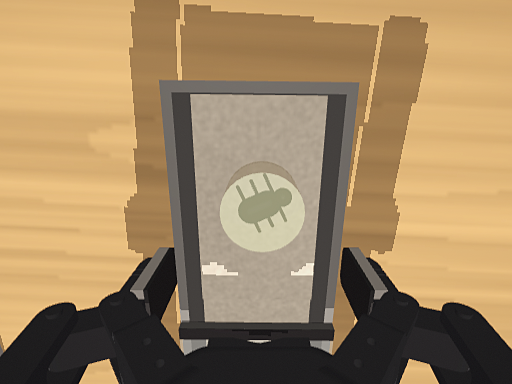

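View pics/s16.png

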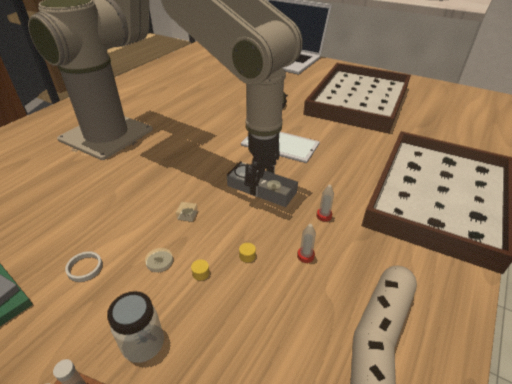

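The fingers straddle the box's middle, with the puck at (262,210). Closing with 70 N.

carry_out(
  increments=[
    [[0,0,0],[0,0,0],0.5],
    [[0,0,0],[0,0,0],0.5],
    [[0,0,0],[0,0,0],0.5],
    [[0,0,0],[0,0,0],0.5],
  ],
  newtons=70,
)

```text
time: 12.95
tool_pos: [582.0, 26.0, 2.6]
tcp_rot: [180.0, -0.2, 2.8]
ft_force: [-0.6, -1.4, -2.2]
finger_gap: 68.8
```

carry_out(
  increments=[
    [[0,0,-0.004],[0,0,0],0.5],
    [[0,0,-0.01],[0,0,0],0.5],
    [[0,0,-0.01],[0,0,0],0.5],
    [[0,0,0],[0,0,0],0.5],
  ],
)

```text
time: 13.35
tool_pos: [581.7, 26.0, 28.6]
tcp_rot: [180.0, -0.1, 2.8]
ft_force: [-0.2, 0.2, -2.1]
finger_gap: 68.7
```

```bash
python3 - <<'E'
from h import *
go([580.5,26,170],[180,0,2.7]);snap('wrist','w17.png');snap('scene','s17.png');s=r.sense();print(s['ft_force'],s['wrist_torque'])
E
```

```text
t 13.35 pos [581.7  26.   28.6] rot [ 1.8e+02 -1.0e-01  2.8e+00] gap 68.7 F [-0.2  0.2 -2.1]
shift mm [  -0.9    0.  -141.4] turn rad [ 0.001 -0.002  0.002]
[ 0.267435    0.60064479 -2.07882685] [-0.01356459 -0.02063745  0.0332256 ]
```

View pics/w17.png

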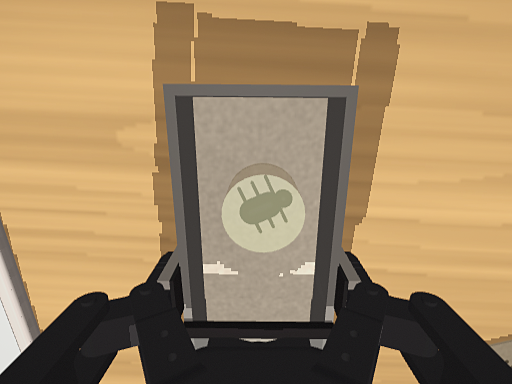

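View pics/s17.png

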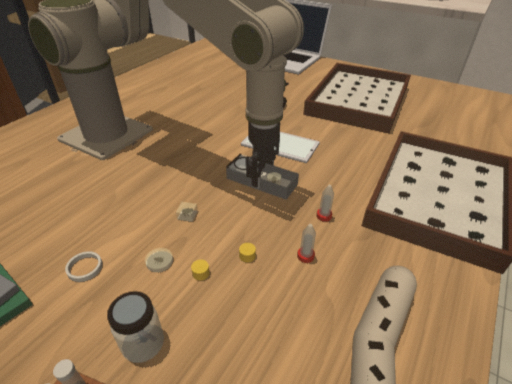

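The box is lifted and sits square in the fingers (force about 2 N, as expected). Raising it.

carry_out(
  increments=[
    [[0,0,-0.015],[0,0,0],0.5],
    [[0,0,-0.025],[0,0,0],0.5],
    [[0,0,-0.025],[0,0,0],0.5],
    [[0,0,-0.025],[0,0,0],0.5],
    [[0,0,-0.025],[0,0,0],0.5],
    [[0,0,-0.015],[0,0,0],0.5],
    [[0,0,0],[0,0,0],0.5],
  ],
)

```text
time: 14.15
tool_pos: [579.0, 26.2, 165.3]
tcp_rot: [180.0, 0.1, 2.8]
ft_force: [0.3, -0.2, -1.1]
finger_gap: 69.2
```

```bash
python3 - <<'E'
from h import *
go([580.5,26,170],[180,0,2.7])
R=Ro.from_euler('xyz',[180,0,2.7],degrees=True); print((R*Ro.from_rotvec([0,np.radians(35),0])).apply([[0,0,1],[1,0,0]]).round(2), (R*Ro.from_rotvec([0,np.radians(35),0])).as_euler('xyz',True))
E
```

```text
t 14.15 pos [579.   26.2 165.3] rot [1.8e+02 1.0e-01 2.8e+00] gap 69.2 F [ 0.3 -0.2 -1.1]
shift mm [ 1.4  0.3 -4.7] turn rad [0.    0.002 0.003]
[[ 0.57  0.03 -0.82]
 [ 0.82  0.04  0.57]] [180.  -35.    2.7]
```

carry_out(
  increments=[
    [[0,0,0],[0,0.06,0],0.5],
    [[0,0,0],[0,0.07,0],0.5],
    [[0,0,0],[0,0.07,0],0.5],
    [[0,0,0],[0,0.07,0],0.5],
    [[0,0,0],[0,0.07,0],0.5],
    [[0,0,0],[0,0,0],0.5],
  ],
)

```text
time: 14.75
tool_pos: [576.7, 26.3, 161.5]
tcp_rot: [-180.0, -19.7, 2.8]
ft_force: [-0.3, 0.7, -2.6]
finger_gap: 68.9
```

```bash
python3 - <<'E'
from h import *
go([580.5,26,170],[180,-35,2.7]); snap('wrist','w18.png');snap('scene','s18.png');print(r.sense()['joint_pos'].round(1))
E
```

```text
t 14.75 pos [576.7  26.3 161.5] rot [-180.   -19.7    2.8] gap 68.9 F [-0.3  0.7 -2.6]
shift mm [ 6.5  0.5 -6.7] turn rad [-0.001  0.266  0.002]
[ -3.9 -12.  113.7   2.7  58.7  82.3]
```

View pics/w18.png

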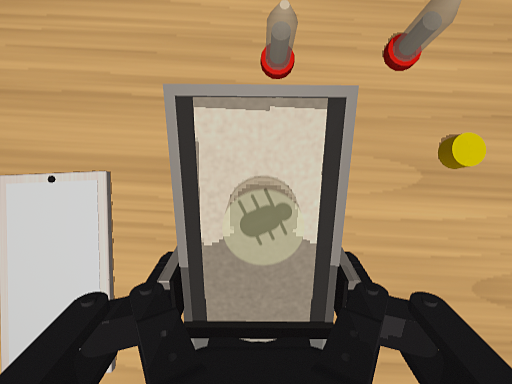

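View pics/s18.png

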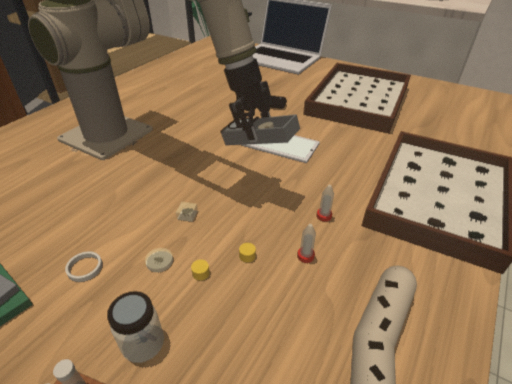

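Tipped 20° with the box firm in the grip; the puck, at (263,220) in the wrist view, has just started to slide. Continuing to 35°.

carry_out(
  increments=[
    [[0,0,0],[0,0.065,0],0.5],
    [[0,0,0],[0,0.065,0],0.5],
    [[0,0,0],[0,0.065,0],0.5],
    [[0,0,0],[0,0.065,0],0.5],
    [[0,0,0],[0,0,0],0.5],
    [[0,0,0],[0,0,0],0.5],
  ],
)

```text
time: 15.45
tool_pos: [582.1, 25.9, 166.2]
tcp_rot: [180.0, -34.7, 2.9]
ft_force: [0.4, -0.3, -1.1]
finger_gap: 69.1
```

```bash
python3 - <<'E'
from h import *
go([580.5,26,170],[180,-35,2.7]); snap('wrist','w19.png');snap('scene','s19.png')
E
```

```text
t 15.45 pos [582.1  25.9 166.2] rot [180.  -34.7   2.9] gap 69.1 F [ 0.4 -0.3 -1.1]
shift mm [ 0.9 -0.2 -4. ] turn rad [-0.001  0.006  0.002]
```

View pics/w19.png

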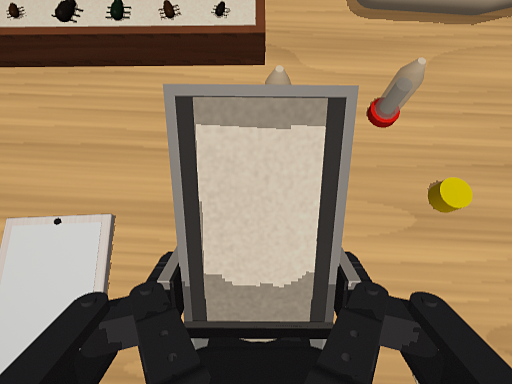

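View pics/s19.png

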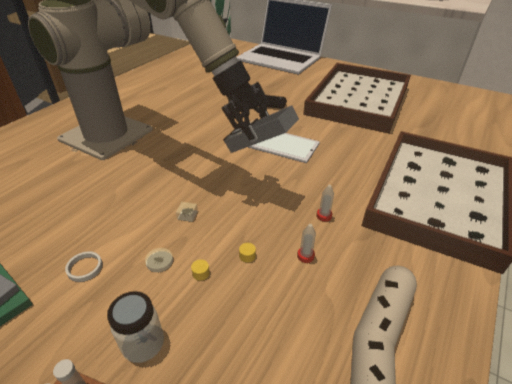

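The puck has left the open end and slid under the cover at about 34.7°. Holding.

carry_out(
  increments=[
    [[0,0,0],[0,0,0],0.5],
    [[0,0,0],[0,0,0],0.5],
    [[0,0,0],[0,0,0],0.5],
    [[0,0,0],[0,0,0],0.5],
    [[0,0,0],[0,0,0],0.5],
    [[0,0,0],[0,0,0],0.5],
    [[0,0,0],[0,0,0],0.5],
    [[0,0,0],[0,0,0],0.5],
  ],
)

```text
time: 16.35
tool_pos: [584.1, 26.0, 167.9]
tcp_rot: [180.0, -34.6, 2.9]
ft_force: [-0.3, 0.6, -2.2]
finger_gap: 68.7
```

carry_out(
  increments=[
    [[0,0,0],[0,0,0],0.5],
    [[0,0,0],[0,0,0],0.5],
    [[0,0,0],[0,0,0],0.5],
    [[0,0,0],[0,0,0],0.5],
    [[0,0,0],[0,0,0],0.5],
    [[0,0,0],[0,0,0],0.5],
    [[0,0,0],[0,0,0],0.5],
    [[0,0,0],[0,0,0],0.5],
  ],
)

```text
time: 17.15
tool_pos: [584.0, 25.9, 167.9]
tcp_rot: [180.0, -34.6, 2.9]
ft_force: [-0.9, 0.2, -1.9]
finger_gap: 69.1
```

```bash
python3 - <<'E'
from h import *
go([580.5,26,170],[180,0,2.7]); snap('wrist','w20.png')
t=snap('top');cv2.imwrite('pics/t20.png',cv2.resize(t['image'][130:280,120:300],None,fx=4,fy=4,interpolation=cv2.INTER_CUBIC))
E
```

```text
t 17.15 pos [584.   25.9 167.9] rot [180.  -34.6   2.9] gap 69.1 F [-0.9  0.2 -1.9]
shift mm [-1.7 -0.2 -3.7] turn rad [-0.001 -0.604  0.003]
```

View pics/t20.png

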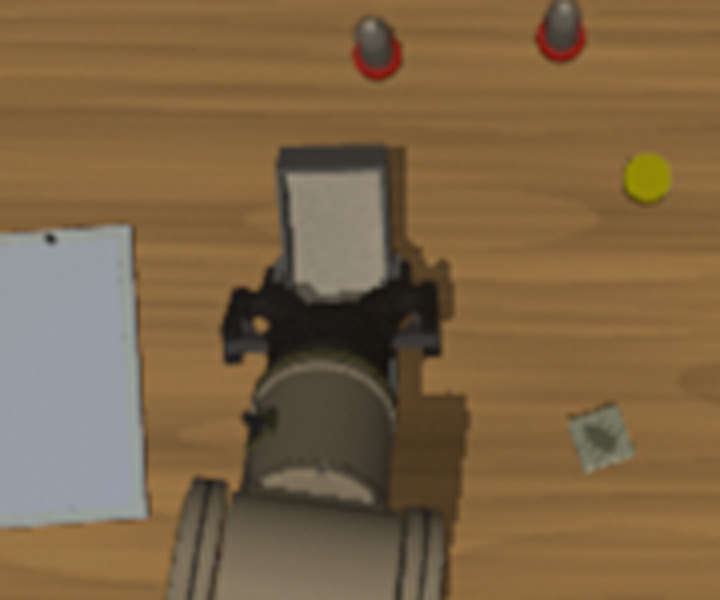

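The open end is empty (top view, white floor around (335,235)), so the puck is under the cover. It held for 1.7 s at 34.6°. Back to level.

carry_out(
  increments=[
    [[0,0,0],[0,-0.06,0],0.5],
    [[0,0,0],[0,-0.06,0],0.5],
    [[0,0,0],[0,-0.06,0],0.5],
    [[0,0,0],[0,-0.06,0],0.5],
    [[0,0,0],[0,-0.06,0],0.5],
    [[0,0,0],[0,-0.06,0],0.5],
    [[0,0,0],[0,-0.06,0],0.5],
    [[0,0,0],[0,-0.06,0],0.5],
    [[0,0,0],[0,-0.06,0],0.5],
    [[0,0,0],[0,-0.05,0],0.5],
    [[0,0,0],[0,0,0],0.5],
  ],
)

```text
time: 18.35
tool_pos: [585.1, 25.9, 167.3]
tcp_rot: [180.0, 0.4, 2.8]
ft_force: [-0.2, 0.9, -1.8]
finger_gap: 68.9
```

```bash
python3 - <<'E'
from h import *
go([517,245,170],[180,0,5.4]); snap('wrist','w21.png')
t=snap('scene');cv2.imwrite('pics/s21.png',cv2.resize(t['image'][50:200,180:360],None,fx=4,fy=4,interpolation=cv2.INTER_CUBIC))
E
```

```text
t 18.35 pos [585.1  25.9 167.3] rot [180.    0.4   2.8] gap 68.9 F [-0.2  0.9 -1.8]
shift mm [ -57.3 -222.2   -2.5] turn rad [ 0.001  0.006 -0.045]
```

View pics/s21.png

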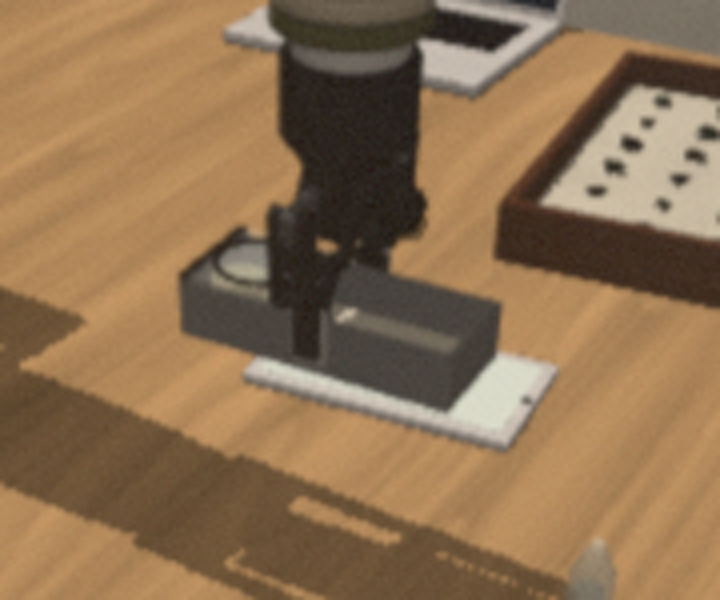

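View pics/w21.png

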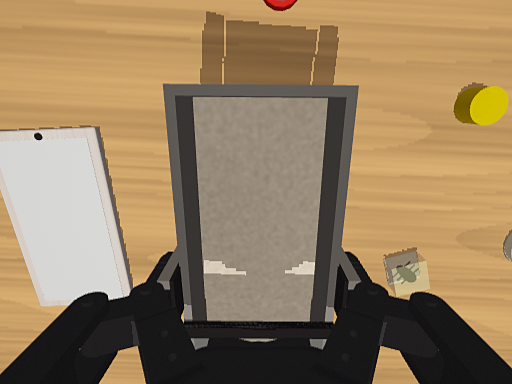

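The box is level, with the open end empty and pad to the left. Moving over the pad.

carry_out(
  increments=[
    [[-0.004,-0.015,0],[0,0.006,-0.005],0.5],
    [[-0.006,-0.024,0],[0,0,-0.005],0.5],
    [[-0.007,-0.027,0],[0,0,-0.005],0.5],
    [[-0.007,-0.027,0],[0,0,-0.005],0.5],
    [[-0.007,-0.027,0],[0,0,-0.005],0.5],
    [[-0.007,-0.027,0],[0,0,-0.005],0.5],
    [[-0.007,-0.027,0],[0,0,-0.005],0.5],
    [[-0.006,-0.024,0],[0,0,-0.005],0.5],
    [[-0.005,-0.015,0],[0,0,-0.005],0.5],
    [[0,0,0],[0,0,0],0.5],
  ],
)

```text
time: 19.45
tool_pos: [503.8, 248.0, 167.8]
tcp_rot: [-179.7, -0.9, 5.6]
ft_force: [0.0, -0.2, -2.4]
finger_gap: 69.3
```

```bash
python3 - <<'E'
from h import *
go([517,245,100],[180,0,5.4]); snap('wrist','w22.png')
E
```

```text
t 19.45 pos [503.8 248.  167.8] rot [-179.7   -0.9    5.6] gap 69.3 F [ 0.  -0.2 -2.4]
shift mm [11.7  4.6 68. ] turn rad [-0.006 -0.016  0.003]
```

View pics/w22.png

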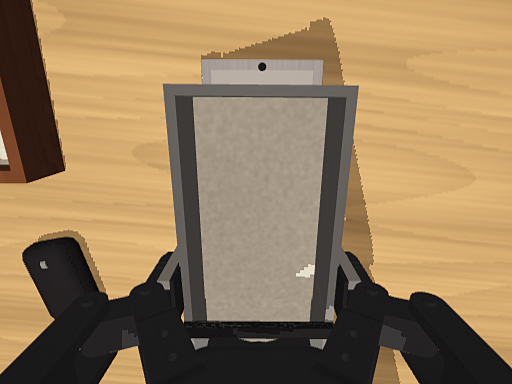

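The pad's far edge shows from (202,59) to (323,60), parallel to the box rim. I'll check the pad centre from that.

```bash
python3 - <<'E'
from h import *
s=snap('wrist'); v=plane(s,[(202,59),(323,60)],10); print(v.round(1)); d=v[0]-v[1]; y=np.arctan2(d[1],d[0])-np.pi/2; print(np.hypot(*d[:2]),np.degrees(y), v.mean(0)-110*np.array([np.cos(y),np.sin(y),0]))
E
```

```text
[[620.  313.5  10. ]
 [630.3 197.1  10. ]]
116.85097021126386 5.041570957830535 [515.58714553 245.64471602  10.        ]
```

carry_out(
  increments=[
    [[0.006,0.002,0.01],[-0.003,-0.008,0],0.5],
    [[0.0055,0.002,0.02],[-0.003,-0.008,0],0.5],
    [[0,0,0.02],[0,0,0],0.5],
    [[0,0,0.015],[0,0,0],0.5],
    [[0,0,0],[0,0,0],0.5],
  ],
)

```text
time: 20.05
tool_pos: [520.3, 239.0, 99.5]
tcp_rot: [179.9, -0.1, 5.2]
ft_force: [0.2, -0.1, -2.4]
finger_gap: 69.0
```

```bash
python3 - <<'E'
from h import *
go([517,246,50],[180,0,5.4]); snap('wrist','w23.png')
E
```

```text
t 20.05 pos [520.3 239.   99.5] rot [ 1.799e+02 -1.000e-01  5.200e+00] gap 69.0 F [ 0.2 -0.1 -2.4]
shift mm [-2.8 -7.4 49.5] turn rad [ 0.003 -0.002 -0.003]
```

View pics/w23.png

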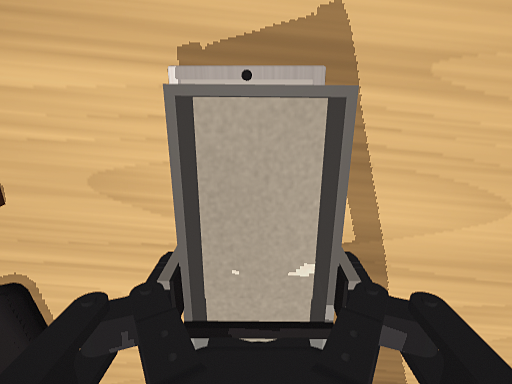

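Three measurements agree: pad centre about (516.5, 245.5), yaw 5.2°. Continuing down with corrections.

carry_out(
  increments=[
    [[-0.0015,-0.0035,0.01],[0.002,-0.001,0],0.5],
    [[-0.0015,-0.0035,0.015],[0.001,-0.001,0],0.5],
    [[0,0,0.015],[0,0,0],0.5],
    [[0,0,0],[0,0,0],0.5],
  ],
)

```text
time: 20.5
tool_pos: [518.7, 246.6, 59.6]
tcp_rot: [-179.9, -0.3, 5.2]
ft_force: [-1.3, 0.2, -3.0]
finger_gap: 69.0
```

```bash
python3 - <<'E'
from h import *
go([517,246,20],[180,0,5.3])
E
```

```text
t 20.5 pos [518.7 246.6  59.6] rot [-179.9   -0.3    5.2] gap 69.0 F [-1.3  0.2 -3. ]
shift mm [-1.9  0.5 39.6] turn rad [-0.002 -0.005 -0.002]
```

Contact is expected at a TCP height of 11–13 mm.

carry_out(
  increments=[
    [[-0.0018,0,0.01],[-0.002,-0.005,0],0.5],
    [[0,0,0.012],[0,0,0],0.5],
    [[0,0,0.01],[0,0,0],0.5],
    [[0,0,0],[0,0,0],0.5],
  ],
)

```text
time: 20.9
tool_pos: [516.6, 246.7, 24.7]
tcp_rot: [180.0, 0.0, 5.2]
ft_force: [-1.0, -0.1, -3.0]
finger_gap: 69.2
```

```bash
python3 - <<'E'
from h import *
go([517,246,12],[180,0,5.3]);s=snap('scene');cv2.imwrite('pics/s24.png',cv2.resize(s['image'][90:200,220:340],None,fx=5,fy=5,interpolation=cv2.INTER_CUBIC))
E
```

```text
t 20.9 pos [516.6 246.7  24.7] rot [180.    0.    5.2] gap 69.2 F [-1.  -0.1 -3. ]
shift mm [ 0.3  0.7 12.7] turn rad [ 0.     0.001 -0.001]
```

View pics/s24.png

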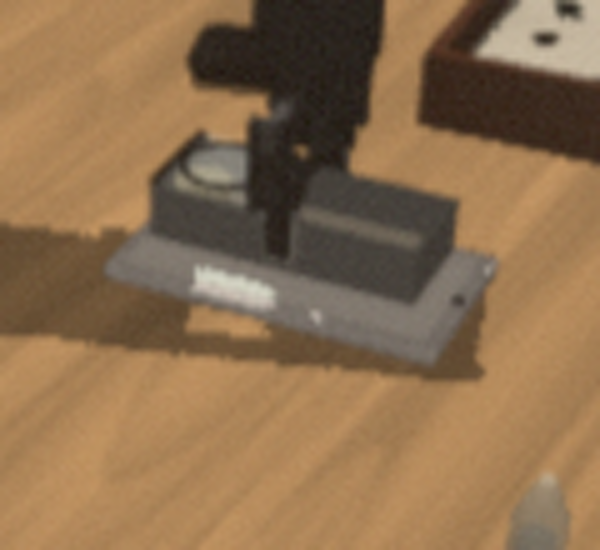

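The zoomed scene view shows the box level, a little above the middle of the pad. Continuing down in small steps and watching the force.

carry_out(
  increments=[
    [[0,0,0.005],[0,0,0],0.5],
    [[0,0,0.004],[0,0,0],0.5],
    [[0,0,0],[0,0,0],0.5],
  ],
)

```text
time: 21.25
tool_pos: [518.1, 247.1, 16.8]
tcp_rot: [-180.0, -0.1, 5.2]
ft_force: [0.2, -0.3, -1.5]
finger_gap: 69.0
```

```bash
python3 - <<'E'
from h import *
go([517,246,12],[180,0,5.3])
E
```

```text
t 21.25 pos [518.1 247.1  16.8] rot [-1.8e+02 -1.0e-01  5.2e+00] gap 69.0 F [ 0.2 -0.3 -1.5]
shift mm [-1.2  1.   4.8] turn rad [-0.    -0.002 -0.001]
```

carry_out(
  increments=[
    [[-0.001,0.001,0.003],[0,-0.001,0],0.5],
    [[0,0,0],[0,0,0],0.5],
  ],
)

```text
time: 21.45
tool_pos: [517.4, 246.1, 14.0]
tcp_rot: [-180.0, -0.1, 5.2]
ft_force: [-0.7, 0.5, -1.8]
finger_gap: 69.0
```

```bash
python3 - <<'E'
from h import *
go([517,246,12],[180,0,5.3])
E
```

```text
t 21.45 pos [517.4 246.1  14. ] rot [-1.8e+02 -1.0e-01  5.2e+00] gap 69.0 F [-0.7  0.5 -1.8]
shift mm [-0.4  0.   2. ] turn rad [-0.001 -0.002 -0.002]
```

carry_out(
  increments=[
    [[0,0,0.002],[0,0,0],0.5],
    [[0,0,0],[0,0,0],0.5],
  ],
)

```text
time: 21.65
tool_pos: [517.7, 246.1, 12.2]
tcp_rot: [-180.0, -0.1, 5.2]
ft_force: [0.2, 0.0, -2.2]
finger_gap: 68.6
```

carry_out(
  increments=[
    [[0,0,0.0015],[0,0,0],0.5],
    [[0,0,0],[0,0,0],0.5],
  ],
)

```text
time: 21.85
tool_pos: [518.5, 246.4, 12.3]
tcp_rot: [-179.9, -0.2, 5.2]
ft_force: [-0.5, 0.5, -1.7]
finger_gap: 69.0
```

carry_out(
  increments=[
    [[0,0,0.002],[0,-0.002,0],0.5],
    [[0,0,0.001],[0,0,0],0.5],
    [[0,0,0],[0,0,0],0.5],
  ],
)

```text
time: 22.15
tool_pos: [519.9, 246.9, 12.1]
tcp_rot: [-179.9, -0.2, 5.2]
ft_force: [-0.2, 0.0, -2.3]
finger_gap: 69.0
```

```bash
python3 - <<'E'
from h import *
go([517,246,10],[180,0,5.3]);s=snap('scene');cv2.imwrite('pics/s25.png',cv2.resize(s['image'][90:200,220:340],None,fx=5,fy=5,interpolation=cv2.INTER_CUBIC));print(r.sense()['ft_force'])
E
```

```text
t 22.15 pos [519.9 246.9  12.1] rot [-179.9   -0.2    5.2] gap 69.0 F [-0.2  0.  -2.3]
shift mm [-3.   0.7  2.1] turn rad [-0.001 -0.004 -0.001]
[ 1.49214969 -0.17230517 -1.95203084]
```

View pics/s25.png

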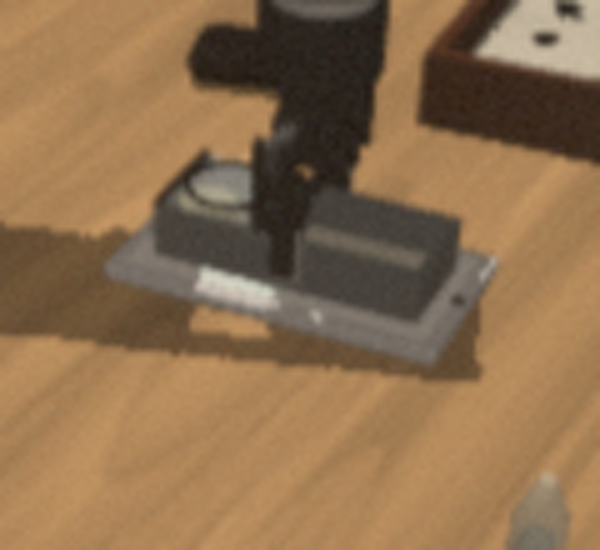

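carry_out(
  increments=[
    [[-0.003,0.0005,0.003],[-0.001,-0.004,0],0.5],
    [[0,0,0.002],[0,0,0],0.5],
  ],
)

```text
time: 22.4
tool_pos: [521.0, 247.3, 11.8]
tcp_rot: [-179.9, -0.4, 5.2]
ft_force: [-5.8, -2.3, 13.3]
finger_gap: 69.0
```

```bash
python3 - <<'E'
from h import *
go([517,246,10],[180,0,5.3])
E
```

```text
t 22.4 pos [521.  247.3  11.8] rot [-179.9   -0.4    5.2] gap 69.0 F [-5.8 -2.3 13.3]
shift mm [-4.1  0.9  1.8] turn rad [-0.002 -0.008 -0.001]
```

The force turned to +13 N upward, so the box is standing on the pad. Offset is about 4 mm, within tolerance. Releasing.

carry_out(
  increments=[
    [[0,0,0],[0,0,0],0.5],
    [[0,0,0],[0,0,0],0],
    [[0,0,0],[0,0,0],0],
    [[0,0,0],[0,0,0],0],
    [[0,0,0],[0,0,0],0],
  ],
)

```text
time: 22.9
tool_pos: [521.4, 247.5, 11.9]
tcp_rot: [-179.9, -0.5, 5.2]
ft_force: [0.3, -0.2, 0.3]
finger_gap: 85.2
```

```bash
python3 - <<'E'
from h import *
go([517,246,12],[180,0,5.3]);snap('wrist','w26.png')
E
```

```text
t 22.9 pos [521.4 247.5  11.9] rot [-179.9   -0.5    5.2] gap 85.2 F [ 0.3 -0.2  0.3]
shift mm [-4.5  1.  -0.2] turn rad [-0.002 -0.008 -0.001]
```

View pics/w26.png

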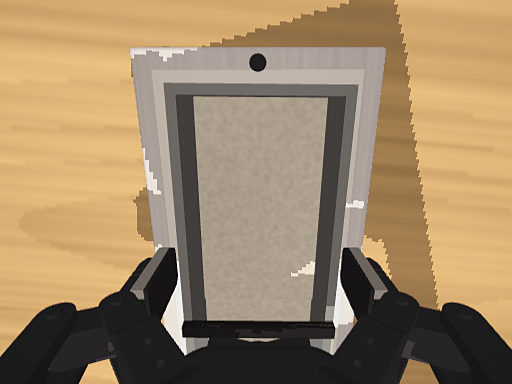

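Released: the box is centred and parallel on the pad, with both fingers clear. Going straight up.

carry_out(
  increments=[
    [[0,0,-0.012],[0,0,0],0],
    [[0,0,-0.015],[0,0,0],0],
    [[0,0,-0.02],[0,0,0],0],
    [[0,0,-0.03],[0,0,0],0],
    [[0,0,-0.03],[0,0,0],0],
    [[0,0,-0.03],[0,0,0],0],
    [[0,0,-0.03],[0,0,0],0],
    [[0,0,0],[0,0,0],0],
    [[0,0,0],[0,0,0],0],
  ],
)

```text
time: 23.85
tool_pos: [520.4, 247.2, 196.2]
tcp_rot: [-179.8, -0.8, 5.2]
ft_force: [-0.6, 0.2, -0.9]
finger_gap: 85.4
```

```bash
python3 - <<'E'
from h import *
go([517,246,180],[180,0,5.3]);snap('wrist','w27.png')
s=snap('scene');cv2.imwrite('pics/s27.png',cv2.resize(s['image'][90:290,140:340],None,fx=3,fy=3,interpolation=cv2.INTER_CUBIC))
E
```

```text
t 23.85 pos [520.4 247.2 196.2] rot [-179.8   -0.8    5.2] gap 85.4 F [-0.6  0.2 -0.9]
shift mm [-3.8  1.  16.1] turn rad [-0.004 -0.015 -0.001]
```

View pics/w27.png

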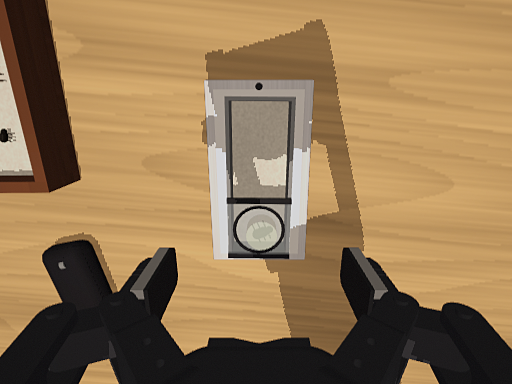

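View pics/s27.png

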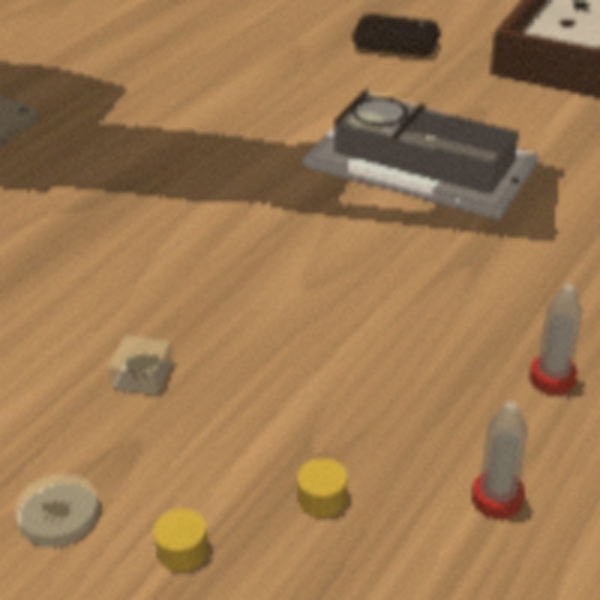

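The wrist view shows the beetle puck under the lens at (262,230), the box parallel on the pad and the bystanders undisturbed. One last check on the numbers.

```bash
python3 - <<'E'
from h import *
s=snap('wrist')
a=plane(s,[(225,97),(296,97)],46);c=plane(s,[(228,257),(289,257)],50)
print('box',(a.mean(0)+c.mean(0))/2, a.mean(0)-c.mean(0))
p=plane(s,[(206,81),(313,80),(305,259),(215,260)],10);print('pad',p.mean(0),((p[0]+p[1])-(p[2]+p[3]))/2)
print('puck',plane(s,(262,230),26), 'F',r.sense()['ft_force'].round(1))
print(r.hand_in())
E
```

```text
box [520.48044634 246.42501911  48.        ] [172.27720698  13.70013216  -4.        ]
pad [516.13198599 245.67926861  10.        ] [216.16644749  20.49723795   0.        ]
puck [[457.23680589 237.5205728   26.        ]] F [ 0.1 -0.7 -0.3]
the job is handed in; nothing more can be done
None
```

The job is done and handed in at about 24 s of the 72 s limit; `hand_in` gives no verdict.

1. **Puck:** I placed it in the uncovered end of the box where the box stood.
2. **Tipping:** I gripped the box across its middle, lifted it, and held it lens end down at about 34.6° for 1.7 s. The puck slid under the cover. I aimed no steeper than about 35°.
3. **Placing:** I brought the box back level and lowered it onto the pad. The upward force rose to 13 N while it was still gripped, and then I released it and lifted clear.

**Last checks:**
- **Box on pad:** its middle is about 4 mm from the pad's middle, and the two agree in direction to about 1°.
- **Puck:** it shows under the lens about 64 mm towards the lens end, beyond the 36 mm needed. This reading was taken through the lens, so it is rough.
- **Other things:** in the last view the block, disc, tubes and yellow look-alikes looked to be where they started. I did not measure them, and the jar and white ring were outside that view.

**What went wrong:** the tool drifted several millimetres in some moves, once 11 mm beside the puck. I corrected this from the measured pose before each contact. The last 4 mm of drift at touch-down is the offset above, which I left because it is within tolerance.

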